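# Change over the books in the backing press

## Task

The books in the press are dry. Wind the handwheel anticlockwise, a little over one full turn, until the press is fully open; then change the books over, so that each book from the press stands spine up in a slot of the rack and each book that was waiting in the rack stands spine up on the rest board between the jaws, and wind the press shut so that it holds them tight. Leave the other things on the bench where they are.

Things in the scene. Friction and masses are not known exactly. Their poses are not given: they have to be found in the camera images.
- press: Bench backing press, dark iron with two beech jaws, 370 mm wide. Origin on the bench below the middle of the closed gap; x away from the handwheel, y left along the jaws, z up. Fixed rear jaw's face at x = 14 mm. Jaw tops at z = 145 mm, so a 100 mm book on the rest board stands 47 mm proud of them. Iron front plate at x = -115 to -95 mm, top at z = 145 mm.
- rest (a point): Point on top of the wooden rest board between the jaws, where books stand (z = 92 mm in the press frame), midway along the jaws and midway across the closed gap; axes as the press. Two 20 mm steel guide rods cross the gap at y = +-165 mm, z = 121 mm: two books fit end to end between them.
- jaw_face (a point): Middle of the sliding front jaw's face, 121 mm above the bench (jaw 48 mm high, 370 mm long, 40 mm thick). At press x = -14 mm when wheel = 0, the jaw moves to press -x by 13 mm a turn as the wheel opens; axes as the press. The gap between the jaws is 28 mm at wheel = 0 and 45 mm fully open.
- wheel (a joint): Angle of the handwheel (rad), growing as it opens: anticlockwise seen from the robot. Stops: 8.0 fully open, -1.0 fully shut. At 0 the jaws meet 28 mm books; from there the front jaw gives on disc springs, 2 mm a rad, 80 N squeeze for each rad. It stays where it is left. Turning takes 5 to 7 N at the handle, up to 4 N more when squeezing. Starts slackened, 0.25 to 0.8.
- wheel_hub (a point): Centre of the steel handwheel (192 mm over its rim, rim 16 mm thick), at press x = -150 mm, y = 0, z = 121 mm. It turns about a level axis, the press's x. The point turns with the wheel.
- handle_grip (a point): Middle of the wooden crank handle: 22 mm across, 74 mm long, parallel to the wheel's axis, standing out of the wheel towards the robot, 72 mm off the axis. It spins freely on its pin, so a hand may keep its orientation going round. At wheel angle a it is at press x = -210, y = 72 sin(a + 0.9), z = 121 + 72 cos(a + 0.9) mm. The point turns with the wheel.
- rack: Plywood book rack, 272 x 150 mm, origin on the bench under its middle. Four slots in a row along its x, at x = -93, -31, 31 and 93 mm; each runs along y and is 38 mm wide, between dividers 24 mm thick. Slot floor at z = 12 mm, divider tops at 57 mm.
- dry1_c (a point): Centre of a book; x across its thickness, y along its length, z up to the spine. Brown leather book with gilt lines, 28 mm thick (x), 130 mm long (y), 100 mm from fore-edge to spine (z), about 0.3 kg, standing on its fore-edge, spine up; if knocked it may lean on a jaw or divider (up to 0.35 rad). Starts between the jaws of the press, on the rest board, long side along the jaws (dry). May be absent.
- dry2_c (a point): Centre of a book; x across its thickness, y along its length, z up to the spine. Brown leather book with gilt lines, 28 mm thick (x), 130 mm long (y), 100 mm from fore-edge to spine (z), about 0.3 kg, standing on its fore-edge, spine up; if knocked it may lean on a jaw or divider (up to 0.35 rad). Starts between the jaws of the press, on the rest board, long side along the jaws (dry). May be absent.
- wait1_c (a point): Centre of a book; x across its thickness, y along its length, z up to the spine. Brown leather book with gilt lines, 28 mm thick (x), 130 mm long (y), 100 mm from fore-edge to spine (z), about 0.3 kg, standing on its fore-edge, spine up; if knocked it may lean on a jaw or divider (up to 0.35 rad). Starts in a slot of the rack, long side along the slot (waiting to be pressed). May be absent.
- wait2_c (a point): Centre of a book; x across its thickness, y along its length, z up to the spine. Brown leather book with gilt lines, 28 mm thick (x), 130 mm long (y), 100 mm from fore-edge to spine (z), about 0.3 kg, standing on its fore-edge, spine up; if knocked it may lean on a jaw or divider (up to 0.35 rad). Starts in a slot of the rack, long side along the slot (waiting to be pressed). May be absent.
- paste_jar: Glass jar with steel lid, 62 mm across, 75 mm high, origin at its underside. To be left alone.
- bone_folder: Flat cream bone folder, 175 x 22 x 5 mm, origin at its underside. To be left alone.
- red_box: Red box, 60 x 60 x 65 mm, origin at its underside. To be left alone.
- paste_brush: Brush 190 mm long, lying. To be left alone.
- weight: Steel paper weight with a knob, 68 mm across, 70 mm high, origin at its underside. To be left alone.

How it is judged:
On the way, in this order (a step that is already met when the one before it is completed fails the run):
1. the handwheel has been wound open, past 7.2 rad (more than a full turn from its start) (value of joint wheel above 7.2 rad), for 0.2 s.
2. with the press open, the dry books stand in the rack and the waiting ones on the rest board between the jaws (value of joint wheel above 5.5 rad and x of dry1_c in the frame of rack between -0.125 and 0.125 m and y of dry1_c in the frame of rack between -0.07 and 0.07 m and z of dry1_c in the frame of rack between 0.052 and 0.074 m and angle between each of dry1_c, dry2_c's own z axis and vertical below 0.4 rad and x of dry2_c in the frame of rack between -0.125 and 0.125 m and y of dry2_c in the frame of rack between -0.07 and 0.07 m and z of dry2_c in the frame of rack between 0.052 and 0.074 m and x of wait1_c in the frame of press between -0.04 and 0.02 m and y of wait1_c in the frame of press between -0.11 and 0.11 m and z of wait1_c in the frame of press between 0.134 and 0.152 m and angle between each of wait1_c, wait2_c's own z axis and vertical below 0.5 rad and x of wait2_c in the frame of press between -0.04 and 0.02 m and y of wait2_c in the frame of press between -0.11 and 0.11 m and z of wait2_c in the frame of press between 0.134 and 0.152 m), for 0.2 s.
3. the handwheel has been wound back until the jaws bear on the books (value of joint wheel below 0 rad and contact force between jaw and wait1 above 10 N and contact force between jaw and wait2 above 10 N), for 0.2 s.
At the end, for the whole second after the job is handed in: Waiting books stand spine up (0.15 rad) on the rest board between the jaws, centre within 10 mm across and in height and 110 mm along; the front jaw bears on each with over 10 N. Dry books stand spine up (0.4 rad) down in rack slots, within 70 mm of the middle along the slot (all of step 3 and x of dry1_c in the frame of rack between -0.125 and 0.125 m and y of dry1_c in the frame of rack between -0.07 and 0.07 m and z of dry1_c in the frame of rack between 0.052 and 0.074 m and angle between each of dry1_c, dry2_c's own z axis and vertical below 0.4 rad and x of dry2_c in the frame of rack between -0.125 and 0.125 m and y of dry2_c in the frame of rack between -0.07 and 0.07 m and z of dry2_c in the frame of rack between 0.052 and 0.074 m and x of wait1_c in the frame of press between -0.01 and 0.01 m and y of wait1_c in the frame of press between -0.11 and 0.11 m and z of wait1_c in the frame of press between 0.134 and 0.152 m and angle between each of wait1_c, wait2_c's own z axis and vertical below 0.15 rad and x of wait2_c in the frame of press between -0.01 and 0.01 m and y of wait2_c in the frame of press between -0.11 and 0.11 m and z of wait2_c in the frame of press between 0.134 and 0.152 m); the robot touches nothing.
It fails at once if the paste jar is pushed more than 40 mm from its place (distance of paste_jar from where it was at the start of the episode above 0.04 m).
It fails at once if the bone folder is pushed more than 40 mm from its place (distance of bone_folder from where it was at the start of the episode above 0.04 m).
It fails at once if the red box is pushed more than 40 mm from its place (distance of red_box from where it was at the start of the episode above 0.04 m).
It fails at once if the paste brush is pushed more than 40 mm from its place (distance of paste_brush from where it was at the start of the episode above 0.04 m).
It fails at once if the weight is pushed more than 40 mm from its place (distance of weight from where it was at the start of the episode above 0.04 m).
Of dry1, dry2, wait1, wait2 only 3 to 4 are there at a start; the rules pass over those that are not, and their reading is None.
At some moment in a run one of dry1, dry2, wait1, wait2 may be knocked a few centimetres aside while the robot is not near it.
It also fails if it takes over 200 s, if anything falls off the work surface, if the arm or the gripper's body presses on something with over 40 N, if the wrist force passes 120 N, or if a joint passes its speed limit or range.

## Robot

A 6-joint arm with a two-finger parallel gripper is mounted at the origin on the work surface. World frame = base frame: x ahead of the robot, y to its left, z up, the work surface at z = 0. Lengths are in m, angles in rad, forces in N, time in s.
With the tool pointing down it reaches from about 0.35 to 0.95 m from the base axis. Payload 17.4 kg.
Tool frame: the origin (TCP) lies midway between the tips of the shut fingers; the grasp point (between the pads) lies 19 mm behind it; z points along the fingers, y is the line along which they close (so a half turn about z gives the same grasp; the last joint's range is limited). The gripper opens to 93 mm and grips with 3 to 60 N. Pads are 15 mm wide; open, the fingers measure 128 mm over their backs; the gripper's body (75 mm by 188 mm) begins 65 mm behind the grasp point.
Start: joints at [1.152, 0.116, 1.442, -0, 1.584, -0.038], TCP at [0.251, 0.627, 0.219] pointing down, gripper open.
Joint ranges: [-2.83, 2.83], [-0.83, 2.19], [0.07, 2.5], [-1.14, 4.28], [0.01, 3], [-2.97, 2.97]. Speed limits (rad/s): [1.89, 1.89, 2.22, 3.14, 3.14, 3.14].

## Interface

Orientations are given as a unit quaternion [w, x, y, z].
In Python, from plant import ctrl gives the robot as it stands. The module is installed in compiled form; this text tells all that it offers.
- The arm moves only by the shell command python3 -m jog 'ROWS' [FORCE]. ROWS is JSON, a list of rows, each a list of 7 numbers: the finger opening in m, from 0 to 0.093, then the shift along the tool's x, y, z in m, then the turn, a rotation vector about the tool's x, y, z in rad. In form: [[jaw, dx, dy, dz, ax, ay, az], ...]. A call has 1 to 20 rows; each row is the pose to reach, as a shift and turn from the pose commanded when the call began, along the tool's axes at that moment; what a row does not reach only later rows make up. A row lasts 1/10 s, in which the tool goes at most 50 mm and 8.59 degrees, less where a joint would pass 70% of its speed; a pose out of reach is approached as far as the arm can. A call with a gripper value outside its range is refused whole. The fingers move at their own pace and stop on an object; FORCE is the grip in N (left out, the last holds). Time passes only in rows, so rows that repeat a pose let the fingers close. It gives the time, the measured TCP pose, the force, the opening and the grip force at its end, in the units of the state.
- ctrl.observe(): the state, without advancing time (a new reading comes with each control period).
- ctrl.get_image(name): name is "scene" or "top"; returns a dict with "image" (400x640x3 uint8, blue, green, red), "range_z" (400x640 float32, m along the optical axis (not along the pixel's ray), 0 where there is no reading), "fov_y" (degrees; the focal length in pixels is half the picture's height over the tangent of half this angle, whatever the lens; pixels are square), "cx", "cy" (the principal point, pixels), "distortion" ([k1, k2, p1, p2, k3] as OpenCV has them; the pictures are not rectified), "eye" and "attitude" of the camera in the world. Camera axes: x right, y down, z forward; pixel columns grow to the right and rows downward; lengths in m; the calibration is good to about 2 mm. A picture is of the moment at which its call begins.
- ctrl.hand_in(): hands the job in; it is judged then, once.
Trained networks look in a picture, given as the dict that the camera call returned (one of the last four; its "shot" number tells which), for a name from the list of things; names that differ only in an ending like _2 or _b are one class to them, and where a whole thing is asked for, a point or a joint stands for the part that bears it (a point fixed in the world has none). Each returns a list of dicts, best first, with "confidence" (0 to 1); they miss things now and then, are a little off and sometimes report something else, mostly with a low value. They report only what shows in the picture. A call takes as long as a camera call.
- ctrl.trace(picture, name): "region" (400x640 bool, what is visible of it) and "pixel" ([column, row] in pixels, amid what is visible of it).
The state is a dict: "clock": time; "q": joint angles; "dq": joint speeds; "joint_efforts": joint torques, N m; "ee_pos": TCP position; "tool_rot": TCP orientation; "wrist_force": force on the tool from outside, world axes, zero at the start; "moment": the same for the moment, N m; "opening": finger opening in m; "finger_force": force on a finger pad.
Only numpy, scipy, OpenCV 4.12 (cv2) and the standard library are available. Lean on these libraries where they do the work, as an engineer would, in place of code of your own. Each camera call takes 0.05 s, during which the arm holds its last target. There are 200 camera calls.

## Working session

There is one attempt and no reset: what is moved stays moved. The work goes in short steps, Python scripts to look and compute and a shell command to move; the robot and the scene stay as the last step left them, time stands still between calls to the robot, and variables do not carry over. Pictures are saved under pics/ and viewed, at most 14 in all, crops included, and the job is handed in when it is done.

```bash
mkdir -p pics
cat > h.py <<'E'
import numpy as np, cv2
from scipy.spatial.transform import Rotation as R
from plant import ctrl
def rot(a):
    a=np.array(a,float)
    if a.shape==(3,3): return a
    return R.from_quat([a[1],a[2],a[3],a[0]]).as_matrix()
def cloud(p):
    h,w=p["range_z"].shape; f=h/2/np.tan(np.radians(p["fov_y"])/2)
    K=np.array([[f,0,p["cx"]],[0,f,p["cy"]],[0,0,1.]])
    u,v=np.meshgrid(np.arange(w),np.arange(h))
    n=cv2.undistortPoints(np.stack([u,v],-1).reshape(-1,1,2).astype(np.float64),K,np.array(p["distortion"])).reshape(h,w,2)
    z=p["range_z"]; P=np.dstack([n[...,0]*z,n[...,1]*z,z])
    W=P@rot(p["attitude"]).T+np.array(p["eye"]); W[z<=0]=np.nan
    return W
E
python3 - <<'E'
from h import *
s=ctrl.observe(); print({k:np.round(v,3) for k,v in s.items()})
for c in("scene","top"):
    p=ctrl.get_image(c); cv2.imwrite(f"pics/{c}0.png",p["image"]); print(c,p["eye"],p["attitude"],p["fov_y"])
    W=cloud(p)
    for n in["press","rack","wheel","handle_grip","dry1_c","wait1_c","paste_jar","bone_folder","red_box","paste_brush","weight","jaw_face"]:
        for d in ctrl.trace(p,n)[:4]:
            q=W[d["region"]]; q=q[~np.isnan(q[:,0])]
            if d["confidence"]>.3 and len(q): print(n,round(d["confidence"],2),np.round(d["pixel"]),len(q),np.round(np.median(q,0),3),np.round(np.percentile(q,3,axis=0),3),np.round(np.percentile(q,97,axis=0),3))
E
```

```text
{'clock': np.float64(0.0), 'q': array([ 1.152,  0.116,  1.442, -0.   ,  1.584, -0.038]), 'dq': array([ 0.   , -0.   ,  0.001,  0.   ,  0.   ,  0.   ]), 'joint_efforts': array([-1.0000e-03, -7.2127e+01, -6.2261e+01,  7.8000e-02,  2.4000e-02,
       -0.0000e+00]), 'ee_pos': array([0.251, 0.626, 0.218]), 'tool_rot': array([-0.   ,  0.189,  0.982, -0.001]), 'wrist_force': array([-0.052, -0.111,  0.285]), 'moment': array([ 0.015,  0.002, -0.006]), 'finger_force': np.float64(0.0), 'opening': np.float64(0.093)}
scene [1.32250323 0.25308515 1.25770679] [-0.16843382  0.50790843  0.80239504 -0.26423715] 45.22671422039885
press 0.57 [312. 229.] 9413 [ 0.694 -0.082  0.138] [ 0.512 -0.265  0.016] [0.746 0.082 0.182]
press 0.51 [329. 183.] 865 [ 0.518 -0.086  0.148] [ 0.431 -0.189  0.102] [ 0.532 -0.017  0.215]
rack 0.7 [433. 255.] 3603 [0.576 0.25  0.043] [0.389 0.175 0.008] [0.659 0.323 0.06 ]
rack 0.42 [325. 180.] 783 [ 0.518 -0.086  0.145] [ 0.437 -0.19   0.106] [ 0.533 -0.017  0.214]
wheel 0.7 [329. 187.] 821 [ 0.517 -0.088  0.15 ] [ 0.377 -0.192  0.001] [ 0.53  -0.02   0.215]
handle_grip 0.5
[... 1212 characters left out ...]
 [ 0.584 -0.025  0.216]
handle_grip 0.59 [292. 231.] 1281 [ 0.512 -0.082  0.142] [ 0.431 -0.183  0.049] [ 0.586 -0.024  0.216]
dry1_c 0.93 [263. 166.] 988 [ 0.655 -0.019  0.19 ] [ 0.644 -0.079  0.144] [0.673 0.041 0.194]
paste_jar 0.87 [221. 280.] 621 [0.405 0.087 0.074] [0.38  0.063 0.006] [0.432 0.117 0.078]
bone_folder 0.55 [333. 271.] 626 [ 0.427 -0.172  0.005] [ 0.351 -0.198  0.001] [ 0.507 -0.145  0.009]
red_box 0.56 [185. 146.] 829 [0.729 0.187 0.064] [0.701 0.16  0.011] [0.762 0.222 0.068]
paste_brush 0.6 [411. 259.] 900 [ 0.453 -0.368  0.019] [ 0.346 -0.395  0.013] [ 0.518 -0.349  0.023]
weight 0.55 [457. 206.] 664 [ 0.582 -0.485  0.033] [ 0.554 -0.522  0.008] [ 0.614 -0.461  0.071]
```

View pics/top0.png

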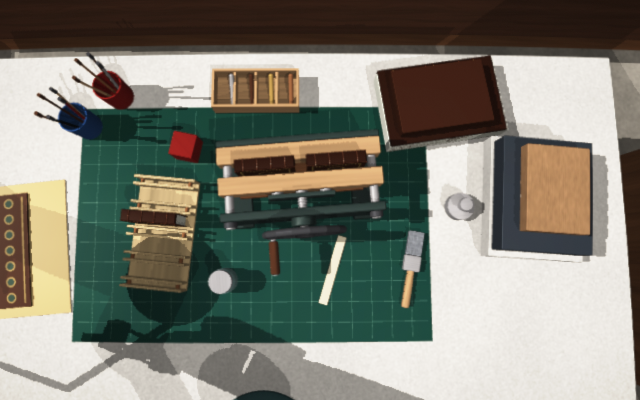

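View pics/scene0.png

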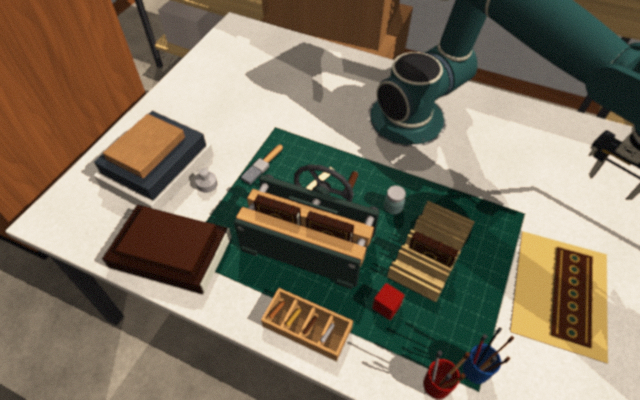

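The top view shows two dry books in the press at (263,165) and (336,160), and one waiting book in the rack at (155,216). The handle is the brown stub at (274,257). Next I fit the poses by height slices.

```bash
cat >> h.py <<'E'
def rects(p,lo,hi,x0,x1,y0,y1,minn=60):
    W=cloud(p); m=(W[...,2]>lo)&(W[...,2]<hi)&(W[...,0]>x0)&(W[...,0]<x1)&(W[...,1]>y0)&(W[...,1]<y1)
    n,L,st,_=cv2.connectedComponentsWithStats(m.astype(np.uint8))
    out=[]
    for i in range(1,n):
        if st[i,4]<minn: continue
        q=W[L==i]; c,(a,b),t=cv2.minAreaRect((q[:,:2]*1000).astype(np.float32))
        if a<b: a,b=b,a; t+=90
        t=(t+90)%180-90
        if t<0:t+=180
        print(st[i,4],"c",np.round(c,1),"size",round(a,1),round(b,1),"ang",round(t,1),"z",round(float(np.median(q[:,2])),4))
E
python3 - <<'E'
from h import *
p=ctrl.get_image("top")
print("books");rects(p,.18,.2,.55,.75,-.3,.12)
print("jaws");rects(p,.139,.15,.48,.76,-.3,.12)
print("rack div");rects(p,.05,.064,.36,.68,.13,.36,40)
print("rack book");rects(p,.095,.125,.36,.7,.13,.36,40)
print("handle");rects(p,.08,.22,.38,.475,-.2,.05,30)
print("wheel");rects(p,.15,.23,.46,.54,-.25,.1,30)
print("rods");rects(p,.12,.137,.5,.76,-.3,.12,20)
p=ctrl.get_image("scene")
print("scene jaws");rects(p,.139,.15,.48,.76,-.3,.12)
print("rack div");rects(p,.05,.064,.36,.68,.13,.36,40)
print("books");rects(p,.18,.2,.55,.75,-.3,.12);rects(p,.095,.125,.36,.7,.13,.36,40)
print("handle");rects(p,.08,.22,.38,.475,-.2,.05,30)
E
```

```text
books
813 c [ 672.3 -172.8] size 130.4 28.9 ang 94.6 z 0.1907
826 c [660.7 -17.8] size 130.9 28.6 ang 94.3 z 0.1908
jaws
3380 c [708.5 -90.6] size 368.6 57.0 ang 94.4 z 0.1453
3047 c [632.2 -96.2] size 368.9 42.9 ang 94.3 z 0.1453
307 c [600.1 -97.7] size 147.0 10.8 ang 94.3 z 0.1432
1654 c [ 551.8 -100.7] size 369.0 40.1 ang 94.3 z 0.1452
rack div
168 c [652.9 237.5] size 150.1 7.8 ang 85.6 z 0.0568
168 c [635.5 239. ] size 150.1 6.6 ang 84.5 z 0.0567
166 c [591.4 243.4] size 149.6 6.4 ang 84.5 z 0.0569
153 c [573.7 246. ] size 150.8 6.3 ang 84.4 z 0.0571
159 c [529.4 249.4] size 150.3 6.1 ang 84.5 z 0.0572
157 c [511.5 251.4] size 149.8 6.0 ang 84.6 z 0.0568
162 c [467.2 255.1] size 146.3 6.2 ang 84.6 z 0.0571
168 c [449.1 257.3] size 147.6 6.3 ang 84.7 z 0.0571
173 c [406.3 262.3] size 150.1 7.5 ang 83.5 z 0.0572
176 c [388.8 264.1] size 149.4 8.5 ang 83.9 z 0.0572
rack book
688 c [554.1 255. ] size 129.9 28.0 ang 85.7 z 0.1105
handle
234 c [448.5 -37.1] size 53.5 21.4 ang 4.7 z 0.1299
wheel
622 c [ 516.9 -104.3] size 179.6 16.0 ang 94.3 z 0.2046
rods
110 c [ 680.4 -261. ] size 29
[... 689 characters left out ...]
size 368.9 71.3 ang 94.5 z 0.1445
877 c [624.  -97.6] size 370.3 61.4 ang 93.0 z 0.1446
2511 c [695.5 -92.2] size 369.3 85.6 ang 93.9 z 0.1449
rack div
300 c [397.2 262. ] size 150.9 32.1 ang 85.0 z 0.0555
301 c [459.4 255.8] size 150.8 30.8 ang 85.3 z 0.056
263 c [571.7 245. ] size 150.4 16.9 ang 86.7 z 0.0562
171 c [591.8 242.7] size 150.8 11.1 ang 84.9 z 0.0559
155 c [636.1 238.7] size 149.2 11.5 ang 84.5 z 0.0555
172 c [652.9 236.9] size 149.2 11.6 ang 84.9 z 0.0563
books
458 c [ 672.3 -173.9] size 129.5 33.4 ang 93.9 z 0.1903
491 c [659.9 -20.5] size 131.0 33.9 ang 93.5 z 0.19
531 c [554.7 254. ] size 131.1 32.3 ang 86.3 z 0.1097
handle
95 c [448.  -38.9] size 53.8 21.7 ang 2.7 z 0.1294
```

```bash
cat >> h.py <<'E'
Y=np.radians(4.3); C=np.array([.667,-.0937,0])
PX=np.array([np.cos(Y),np.sin(Y),0]); PY=np.array([-np.sin(Y),np.cos(Y),0])
def press(x,y,z): return C+PX*x+PY*y+np.array([0,0,z])
def off(xyz,yaw_deg):  # jog offset so that TCP is at xyz, pointing down, tool y at yaw (mod 180)
    s=ctrl.observe(); T=rot(s["tool_rot"]); cur=np.degrees(np.arctan2(T[1,1],T[0,1]))
    d=(yaw_deg-cur+90)%180-90; y=np.radians(cur+d)
    ty=np.array([np.cos(y),np.sin(y),0]); tz=np.array([0,0,-1.]); G=np.column_stack([np.cross(ty,tz),ty,tz])
    print("shift mm",np.round(1000*T.T@(np.array(xyz)-s["ee_pos"]),1),"turn",np.round(R.from_matrix(T.T@G).as_rotvec(),3),"q",np.round(s["q"],2))
E
python3 - <<'E'
from h import *
t=press(-.215,.072,.102);print(t)
off([t[0],t[1],.218],94.3)
E
```

```text
[ 0.44720673 -0.0380231   0.102     ]
shift mm [-429.3 -544.1    0.6] turn [ 0.     0.    -0.456] q [ 1.15  0.12  1.44 -0.    1.58 -0.04]
```

```bash
python3 -m jog '[[0.07,-0.4293,-0.5441,0,0,0,-0.456],[0.07,-0.4293,-0.5441,0,0,0,-0.456],[0.07,-0.4293,-0.5441,0,0,0,-0.456],[0.07,-0.4293,-0.5441,0,0,0,-0.456],[0.07,-0.4293,-0.5441,0,0,0,-0.456],[0.07,-0.4293,-0.5441,0,0,0,-0.456],[0.07,-0.4293,-0.5441,0,0,0,-0.456],[0.07,-0.4293,-0.5441,0,0,0,-0.456],[0.07,-0.4293,-0.5441,0,0,0,-0.456],[0.07,-0.4293,-0.5441,0,0,0,-0.456],[0.07,-0.4293,-0.5441,0,0,0,-0.456],[0.07,-0.4293,-0.5441,0,0,0,-0.456],[0.07,-0.4293,-0.5441,0,0,0,-0.456],[0.07,-0.4293,-0.5441,0,0,0,-0.456],[0.07,-0.4293,-0.5441,0,0,0,-0.456],[0.07,-0.4293,-0.5441,0,0,0,-0.456],[0.07,-0.4293,-0.5441,0,0,0,-0.456],[0.07,-0.4293,-0.5441,0,0,0,-0.456],[0.07,-0.4293,-0.5441,0,0,0,-0.456],[0.07,-0.4293,-0.5441,0,0,0,-0.456]]'; python3 -c "
from h import *
off(press(-.215,.072,.102),94.3)"
```

```text
clock: 3.4
ee_pos: [0.4472, -0.0373, 0.2187]
tool_rot: [0.0, -0.038, 0.999, -0.0]
wrist_force: [0.3, 0.5, -0.4]
opening: 0.0703
finger_force: 0.0
shift mm [  0.   -0.7 116.7] turn [-0.     0.     0.001] q [-0.14 -0.39  1.9   0.    1.64 -1.79]
```

```bash
python3 -m jog '[[0.07,0,-0.0007,0.05,0,0,0],[0.07,0,-0.0007,0.09,0,0,0],[0.07,0,-0.0007,0.1167,0,0,0],[0.07,0,-0.0007,0.1167,0,0,0],[0.0,0,-0.0007,0.1167,0,0,0],[0.0,0,-0.0007,0.1167,0,0,0],[0.0,0,-0.0007,0.1167,0,0,0],[0.0,0,-0.0007,0.1167,0,0,0],[0.0,0,-0.0007,0.1167,0,0,0]]' 30; python3 -c "
from h import *
p=ctrl.get_image('top');cv2.imwrite('pics/t1.png',cv2.resize(p['image'][140:320,160:440],None,fx=2.5,fy=2.5))
import math
t0=1.57
for k in range(1,13):
    t=t0+.3*k; print(round(72*(math.sin(t)-math.sin(t0)),1),round(-72*(math.cos(t)-math.cos(t0)),1),end=' | ')"
```

```text
clock: 4.3
ee_pos: [0.4475, -0.0388, 0.1025]
tool_rot: [0.0, -0.038, 0.999, -0.0]
wrist_force: [0.5, 0.4, 0.0]
opening: 0.0347
finger_force: 0.0
-3.2 21.3 | -12.5 40.7 | -27.2 56.4 | -45.9 67.1 | -66.8 71.9 | -88.3 70.2 | -108.3 62.2 | -125.1 48.7 | -137.1 30.9 | -143.3 10.3 | -143.1 -11.2 | -136.6 -31.8 |
```

View pics/t1.png

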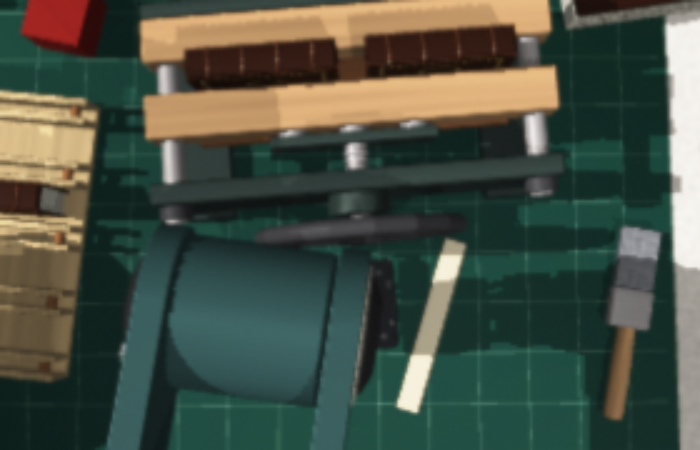

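The arm covers the handle and clears the wheel's rim and the jar. The fingers are still closing.

```bash
python3 -m jog '[[0.0,0,0,0,0,0,0],[0.0,0,0,0,0,0,0],[0.0,0,0,0,0,0,0],[0.0,0,0,0,0,0,0]]' 30
```

```text
clock: 4.75
ee_pos: [0.4472, -0.0377, 0.102]
tool_rot: [-0.0, -0.038, 0.999, 0.001]
wrist_force: [-1.9, 9.4, 2.0]
opening: 0.0213
finger_force: 30.0
```

```bash
python3 -m jog '[[0.0,0,-0.0004,0.0072,0,0,0],[0.0,0,-0.0014,0.0143,0,0,0],[0.0,0,-0.0032,0.0213,0,0,0],[0.0,0,-0.0057,0.028,0,0,0],[0.0,0,-0.0088,0.0345,0,0,0],[0.0,0,-0.0125,0.0407,0,0,0]]' 30
```

```text
clock: 5.35
ee_pos: [0.4481, -0.0505, 0.061]
tool_rot: [-0.0, -0.038, 0.999, 0.001]
wrist_force: [-1.2, 5.8, 2.5]
opening: 0.0212
finger_force: 30.0
```

```bash
cat > arc.py <<'E'
import sys,math
t0,d,n=map(float,sys.argv[1:4]);print(','.join("[0.0,0,%.4f,%.4f,0,0,0]"%(.072*(math.sin(t0+d*k)-math.sin(t0)),-.072*(math.cos(t0+d*k)-math.cos(t0))) for k in range(1,int(n)+1)))
E
python3 arc.py 2.17 .25 18; python3 arc.py 6.67 .25 9
```

```text
[0.0,0,-0.0119,0.0134,0,0,0],[0.0,0,-0.0267,0.0235,0,0,0],[0.0,0,-0.0436,0.0296,0,0,0],[0.0,0,-0.0615,0.0314,0,0,0],[0.0,0,-0.0792,0.0286,0,0,0],[0.0,0,-0.0958,0.0216,0,0,0],[0.0,0,-0.1100,0.0107,0,0,0],[0.0,0,-0.1211,-0.0034,0,0,0],[0.0,0,-0.1284,-0.0199,0,0,0],[0.0,0,-0.1314,-0.0376,0,0,0],[0.0,0,-0.1299,-0.0554,0,0,0],[0.0,0,-0.1240,-0.0724,0,0,0],[0.0,0,-0.1142,-0.0874,0,0,0],[0.0,0,-0.1009,-0.0995,0,0,0],[0.0,0,-0.0850,-0.1079,0,0,0],[0.0,0,-0.0676,-0.1121,0,0,0],[0.0,0,-0.0496,-0.1119,0,0,0],[0.0,0,-0.0323,-0.1073,0,0,0]
[0.0,0,0.0157,0.0088,0,0,0],[0.0,0,0.0286,0.0212,0,0,0],[0.0,0,0.0382,0.0364,0,0,0],[0.0,0,0.0436,0.0535,0,0,0],[0.0,0,0.0447,0.0714,0,0,0],[0.0,0,0.0413,0.0891,0,0,0],[0.0,0,0.0336,0.1053,0,0,0],[0.0,0,0.0222,0.1191,0,0,0],[0.0,0,0.0077,0.1297,0,0,0]
```

```bash
python3 -m jog '[[0.0,0,-0.0119,0.0134,0,0,0],[0.0,0,-0.0267,0.0235,0,0,0],[0.0,0,-0.0436,0.0296,0,0,0],[0.0,0,-0.0615,0.0314,0,0,0],[0.0,0,-0.0792,0.0286,0,0,0],[0.0,0,-0.0958,0.0216,0,0,0],[0.0,0,-0.11,0.0107,0,0,0],[0.0,0,-0.1211,-0.0034,0,0,0],[0.0,0,-0.1284,-0.0199,0,0,0],[0.0,0,-0.1314,-0.0376,0,0,0]]' 30
```

```text
clock: 6.35
ee_pos: [0.4577, -0.1814, 0.0984]
tool_rot: [-0.001, -0.038, 0.999, 0.002]
wrist_force: [3.3, 16.3, -7.4]
opening: 0.0211
finger_force: 30.0
```

```bash
python3 arc.py 4.67 .25 17
```

```text
[0.0,0,0.0015,-0.0179,0,0,0],[0.0,0,0.0073,-0.0349,0,0,0],[0.0,0,0.0172,-0.0499,0,0,0],[0.0,0,0.0305,-0.0619,0,0,0],[0.0,0,0.0464,-0.0704,0,0,0],[0.0,0,0.0638,-0.0746,0,0,0],[0.0,0,0.0818,-0.0744,0,0,0],[0.0,0,0.0991,-0.0697,0,0,0],[0.0,0,0.1147,-0.0609,0,0,0],[0.0,0,0.1277,-0.0485,0,0,0],[0.0,0,0.1373,-0.0333,0,0,0],[0.0,0,0.1427,-0.0162,0,0,0],[0.0,0,0.1438,0.0017,0,0,0],[0.0,0,0.1404,0.0193,0,0,0],[0.0,0,0.1327,0.0356,0,0,0],[0.0,0,0.1213,0.0494,0,0,0],[0.0,0,0.1068,0.0600,0,0,0]
```

```bash
python3 -m jog '[[0.0,0,0.0025,-0.0179,0,0,0],[0.0,0,0.0083,-0.0349,0,0,0],[0.0,0,0.0182,-0.0499,0,0,0],[0.0,0,0.0315,-0.0619,0,0,0],[0.0,0,0.0474,-0.0704,0,0,0],[0.0,0,0.0648,-0.0746,0,0,0],[0.0,0,0.0828,-0.0744,0,0,0],[0.0,0,0.1001,-0.0697,0,0,0],[0.0,0,0.1157,-0.0609,0,0,0],[0.0,0,0.1287,-0.0485,0,0,0],[0.0,0,0.1383,-0.0333,0,0,0],[0.0,0,0.1437,-0.0162,0,0,0],[0.0,0,0.1448,0.0017,0,0,0],[0.0,0,0.1414,0.0193,0,0,0],[0.0,0,0.1337,0.0356,0,0,0],[0.0,0,0.1223,0.0494,0,0,0],[0.0,0,0.1223,0.0494,0,0,0],[0.0,0,0.1223,0.0494,0,0,0],[0.0,0,0.1223,0.0494,0,0,0]]' 30; python3 -c "
from h import *
p=ctrl.get_image('top');rects(p,.139,.15,.57,.76,-.3,.12,200)
rects(p,.18,.2,.55,.75,-.3,.12)
e=ctrl.observe()['ee_pos']-C; print(e@PX,e@PY,e[2])"
```

```text
clock: 8.25
ee_pos: [0.4487, -0.0602, 0.0495]
tool_rot: [-0.0, -0.038, 0.999, -0.0]
wrist_force: [-1.4, -4.8, -2.9]
opening: 0.021
finger_force: 30.0
3393 c [707.8 -90.6] size 368.6 59.1 ang 94.3 z 0.1453
2975 c [616.5 -96.6] size 369.9 41.4 ang 94.3 z 0.1453
305 c [585.7 -98.7] size 149.2 10.1 ang 94.3 z 0.1429
340 c [ 576.9 -186.3] size 195.5 13.8 ang 90.0 z 0.1451
817 c [ 672.3 -172.9] size 130.3 28.7 ang 94.4 z 0.1906
822 c [660.6 -18.1] size 130.3 28.5 ang 94.0 z 0.1908
-0.21520358184032257 0.0498119784167537 0.04953775782417258
```

```bash
sed -i 's/d=(yaw_deg-cur+90)%180-90/d=(yaw_deg-cur+180)%360-180/' h.py
python3 -m jog '[[0.06,0,0,0,0,0,0],[0.06,0,0,0,0,0,0],[0.06,0,0,0,0,0,0],[0.06,0,0,0,0,0,0],[0.06,0,0,0,0,0,0],[0.06,0,0,-0.05,0,0,0],[0.06,0,0,-0.1,0,0,0],[0.06,0,0,-0.15,0,0,0],[0.06,0,0,-0.2,0,0,0],[0.06,0,0,-0.22,0,0,0]]'; python3 -c "
from h import *
off([.6606,-.0181,.26],4.2)
p=ctrl.get_image('top');rects(p,.139,.15,.57,.76,-.3,.12,400)"
```

```text
clock: 9.3
ee_pos: [0.4495, -0.0603, 0.2746]
tool_rot: [0.003, -0.038, 0.999, -0.001]
wrist_force: [0.4, -0.6, -0.0]
opening: 0.0601
finger_force: 0.0
shift mm [-213.6   26.3   15.7] turn [0.003 0.005 1.573] q [-0.19 -0.39  1.81  0.    1.72 -1.84]
3373 c [707.5 -90.4] size 369.3 58.5 ang 94.3 z 0.1452
2963 c [616.4 -96.8] size 369.8 40.9 ang 94.3 z 0.1453
```

```bash
python3 -m jog '[[0.06,-0.2136,0.0263,0.0157,0,0,1.573],[0.06,-0.2136,0.0263,0.0157,0,0,1.573],[0.06,-0.2136,0.0263,0.0157,0,0,1.573],[0.06,-0.2136,0.0263,0.0157,0,0,1.573],[0.06,-0.2136,0.0263,0.0157,0,0,1.573],[0.06,-0.2136,0.0263,0.0157,0,0,1.573],[0.06,-0.2136,0.0263,0.0157,0,0,1.573],[0.06,-0.2136,0.0263,0.0157,0,0,1.573],[0.06,-0.2136,0.0263,0.0157,0,0,1.573],[0.06,-0.2136,0.0263,0.0157,0,0,1.573],[0.06,-0.2136,0.0263,0.0157,0,0,1.573],[0.06,-0.2136,0.0263,0.0157,0,0,1.573],[0.06,-0.2136,0.0263,0.0157,0,0,1.573]]'; python3 -c "
from h import *
off([.6606,-.0181,.15],4.2)"
```

```text
clock: 10.65
ee_pos: [0.6599, -0.018, 0.2533]
tool_rot: [-0.0, 0.68, 0.733, -0.0]
wrist_force: [0.1, 0.2, 0.3]
opening: 0.0602
finger_force: 0.0
shift mm [ -0.2   0.8 103.3] turn [-0.001 -0.     0.002] q [-0.07  0.08  1.43  0.    1.64 -0.14]
```

```bash
python3 -m jog '[[0.06,0,0.001,0.05,0,0,0],[0.06,0,0.001,0.085,0,0,0],[0.06,0,0.001,0.103,0,0,0],[0.06,0,0.001,0.103,0,0,0],[0.0,0,0.001,0.103,0,0,0],[0.0,0,0.001,0.103,0,0,0],[0.0,0,0.001,0.103,0,0,0],[0.0,0,0.001,0.103,0,0,0],[0.0,0,0.001,0.103,0,0,0],[0.0,0,0.001,0.103,0,0,0],[0.0,0,0.001,0.103,0,0,0]]' 30
```

```text
clock: 11.75
ee_pos: [0.6604, -0.018, 0.1516]
tool_rot: [-0.0, 0.681, 0.732, -0.0]
wrist_force: [-8.2, 0.5, 6.6]
opening: 0.028
finger_force: 30.0
```

```bash
python3 -m jog '[[0.0,0,0,-0.02,0,0,0],[0.0,0,0,-0.06,0,0,0],[0.0,0,0,-0.1,0,0,0],[0.0,0,0,-0.12,0,0,0]]' 30;python3 -c "
from h import *
off([.6134,.2417,.27],-5.6)"
```

```text
clock: 12.15
ee_pos: [0.6612, -0.0179, 0.2746]
tool_rot: [0.001, 0.681, 0.732, 0.001]
wrist_force: [0.1, -0.0, -4.3]
opening: 0.0277
finger_force: 30.0
shift mm [262.4 -28.8   4.4] turn [0.003 0.    0.171] q [-0.07  0.08  1.4  -0.    1.67 -0.14]
```

```bash
python3 -m jog '[[0.0,0.2624,-0.0288,0.0044,0,0,0.171],[0.0,0.2624,-0.0288,0.0044,0,0,0.171],[0.0,0.2624,-0.0288,0.0044,0,0,0.171],[0.0,0.2624,-0.0288,0.0044,0,0,0.171],[0.0,0.2624,-0.0288,0.0044,0,0,0.171],[0.0,0.2624,-0.0288,0.0044,0,0,0.171],[0.0,0.2624,-0.0288,0.0044,0,0,0.171],[0.0,0.2624,-0.0288,0.0044,0,0,0.171],[0.0,0.2624,-0.0288,0.0044,0,0,0.171]]' 30;python3 -c "
from h import *
off([.6134,.2417,.073],-5.6)
p=ctrl.get_image('top');rects(p,.09,.125,.36,.7,.13,.36,40)"
```

```text
clock: 13.05
ee_pos: [0.6134, 0.2405, 0.2663]
tool_rot: [0.0, 0.741, 0.671, -0.0]
wrist_force: [0.7, 0.5, -4.2]
opening: 0.0277
finger_force: 30.0
shift mm [ 1.300e+00 -1.000e-01  1.933e+02] turn [-0.     0.    -0.001] q [ 0.34  0.07  1.41 -0.    1.66  0.43]
638 c [553.9 251. ] size 122.9 28.2 ang 85.7 z 0.1105
```

```bash
python3 -m jog '[[0.0,0,0,0.05,0,0,0],[0.0,0,0,0.1,0,0,0],[0.0,0,0,0.14,0,0,0],[0.0,0,0,0.16,0,0,0],[0.0,0,0,0.175,0,0,0],[0.0,0,0,0.185,0,0,0],[0.0,0,0,0.193,0,0,0],[0.0,0,0,0.193,0,0,0]]' 30
```

```text
clock: 13.9
ee_pos: [0.6131, 0.2415, 0.0731]
tool_rot: [-0.0, 0.741, 0.672, -0.0]
wrist_force: [0.0, 0.3, -4.7]
opening: 0.0279
finger_force: 30.0
```

```bash
python3 -m jog '[[0.04,0,0,0.001,0,0,0],[0.04,0,0,0.001,0,0,0],[0.04,0,0,0.001,0,0,0],[0.04,0,0,0.001,0,0,0],[0.04,0,0,-0.02,0,0,0],[0.04,0,0,-0.06,0,0,0],[0.04,0,0,-0.11,0,0,0],[0.04,0,0,-0.16,0,0,0],[0.04,0,0,-0.19,0,0,0]]' 30;python3 -c "
from h import *
off([.672,-.173,.26],4.2)
p=ctrl.get_image('scene');rects(p,.095,.125,.36,.7,.13,.36,40);rects(p,.18,.2,.55,.75,-.3,.12)
p=ctrl.get_image('top');rects(p,.18,.2,.55,.75,-.3,.12)"
```

```text
clock: 14.8
ee_pos: [0.6134, 0.2418, 0.2683]
tool_rot: [0.001, 0.741, 0.672, 0.002]
wrist_force: [-0.5, 0.8, 0.3]
opening: 0.0401
finger_force: 0.0
shift mm [-407.1   98.9    7.9] turn [ 0.004 -0.002 -0.171] q [0.34 0.07 1.41 0.   1.66 0.43]
530 c [555.4 254. ] size 131.1 33.4 ang 86.0 z 0.1093
553 c [613.5 239.3] size 131.0 32.4 ang 84.4 z 0.1095
462 c [ 672.7 -174.1] size 131.4 32.5 ang 95.0 z 0.1899
817 c [ 672.3 -172.8] size 130.3 28.8 ang 94.4 z 0.1907
```

Book A stands in the rack. Next is book B.

```bash
python3 -m jog '[[0.06,-0.4071,0.0989,0.0079,0,0,-0.171],[0.06,-0.4071,0.0989,0.0079,0,0,-0.171],[0.06,-0.4071,0.0989,0.0079,0,0,-0.171],[0.06,-0.4071,0.0989,0.0079,0,0,-0.171],[0.06,-0.4071,0.0989,0.0079,0,0,-0.171],[0.06,-0.4071,0.0989,0.0079,0,0,-0.171],[0.06,-0.4071,0.0989,0.0079,0,0,-0.171],[0.06,-0.4071,0.0989,0.0079,0,0,-0.171],[0.06,-0.4071,0.0989,0.0079,0,0,-0.171],[0.06,-0.4071,0.0989,0.0079,0,0,-0.171],[0.06,-0.4071,0.0989,0.0079,0,0,-0.171],[0.06,-0.4071,0.0989,0.0079,0,0,-0.171]]' 30;python3 -c "
from h import *
off([.672,-.173,.15],4.3)"
```

```text
clock: 16.1
ee_pos: [0.6716, -0.1717, 0.2555]
tool_rot: [-0.0, 0.68, 0.733, 0.0]
wrist_force: [0.5, 0.3, -0.1]
opening: 0.06
finger_force: 0.0
shift mm [ -1.3   0.3 105.5] turn [ 0.    -0.    -0.001] q [-0.29  0.15  1.35  0.    1.65 -0.36]
```

```bash
python3 -m jog '[[0.06,-0.001,0,0.05,0,0,0],[0.06,-0.001,0,0.085,0,0,0],[0.06,-0.001,0,0.104,0,0,0],[0.06,-0.001,0,0.104,0,0,0],[0.0,-0.001,0,0.104,0,0,0],[0.0,-0.001,0,0.104,0,0,0],[0.0,-0.001,0,0.104,0,0,0],[0.0,-0.001,0,0.104,0,0,0],[0.0,-0.001,0,0.104,0,0,0],[0.0,-0.001,0,0.104,0,0,0],[0.0,-0.001,0,0.104,0,0,0],[0.0,-0.001,0,0.084,0,0,0],[0.0,-0.001,0,0.044,0,0,0],[0.0,-0.001,0,0.004,0,0,0],[0.0,-0.001,0,-0.02,0,0,0]]' 30;python3 -c "
from h import *
off([.4282,.2599,.27],-5.6)"
```

```text
clock: 17.6
ee_pos: [0.6719, -0.1742, 0.2786]
tool_rot: [0.001, 0.681, 0.732, 0.001]
wrist_force: [-0.2, 0.0, -1.7]
opening: 0.0275
finger_force: 30.0
shift mm [ 450.7 -211.4    7.8] turn [0.002 0.001 0.171] q [-0.29  0.15  1.31 -0.    1.68 -0.36]
```

```bash
python3 -m jog '[[0.0,0.4507,-0.2114,0.0,0,0,0.171],[0.0,0.4507,-0.2114,0.0,0,0,0.171],[0.0,0.4507,-0.2114,0.0,0,0,0.171],[0.0,0.4507,-0.2114,0.0,0,0,0.171],[0.0,0.4507,-0.2114,0.0,0,0,0.171],[0.0,0.4507,-0.2114,0.0,0,0,0.171],[0.0,0.4507,-0.2114,0.0,0,0,0.171],[0.0,0.4507,-0.2114,0.0,0,0,0.171],[0.0,0.4507,-0.2114,0.0,0,0,0.171],[0.0,0.4507,-0.2114,0.0,0,0,0.171],[0.0,0.4507,-0.2114,0.0,0,0,0.171],[0.0,0.4507,-0.2114,0.0,0,0,0.171],[0.0,0.4507,-0.2114,0.0,0,0,0.171],[0.0,0.4507,-0.2114,0.0,0,0,0.171]]' 30;python3 -c "
from h import *
off([.4282,.2599,.073],-5.6)
p=ctrl.get_image('scene');rects(p,.095,.125,.36,.7,.13,.36,40);rects(p,.18,.34,.36,.5,.1,.4)
p=ctrl.get_image('top');rects(p,.05,.064,.36,.68,.13,.36,40)
cv2.imwrite('pics/s2.png',ctrl.get_image('scene')['image'])"
```

```text
clock: 19.0
ee_pos: [0.4286, 0.259, 0.2753]
tool_rot: [0.0, 0.741, 0.671, -0.0]
wrist_force: [0.5, -0.4, -2.5]
opening: 0.0281
finger_force: 30.0
shift mm [  0.9  -0.4 202.3] turn [-0.     0.    -0.002] q [ 0.49 -0.28  1.72 -0.    1.7   0.59]
529 c [555.8 253.9] size 131.0 35.3 ang 85.8 z 0.1095
555 c [614.6 239.2] size 130.8 34.7 ang 84.5 z 0.1097
1154 c [436.  257.5] size 131.1 44.7 ang 84.4 z 0.262
167 c [653.1 237.5] size 149.5 7.9 ang 85.5 z 0.0565
125 c [636.  239.1] size 149.9 5.9 ang 83.9 z 0.0573
163 c [591.5 243.6] size 149.6 6.3 ang 84.2 z 0.0576
151 c [573.7 245.5] size 149.5 6.2 ang 84.6 z 0.0571
159 c [529.5 250.1] size 150.2 6.1 ang 84.6 z 0.0567
158 c [511.5 251.8] size 151.2 6.0 ang 84.6 z 0.0572
162 c [467.2 255.3] size 149.2 6.1 ang 84.7 z 0.057
167 c [449.  256.8] size 147.6 6.4 ang 84.8 z 0.0572
79 c [401.2 221.7] size 67.6 6.4 ang 84.5 z 0.0568
114 c [386.5 240.8] size 102.3 7.5 ang 82.9 z 0.0567
```

View pics/s2.png

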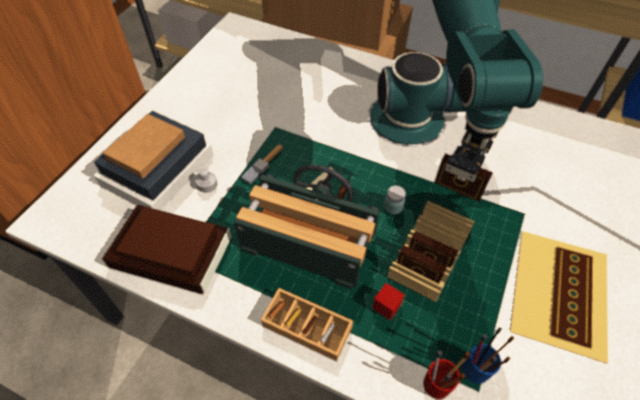

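The second dry book hangs level in the gripper at (465,175), above the near rack slot. The press is empty and the other two books stand in the rack.

```bash
python3 -m jog '[[0.0,0.001,0,0.05,0,0,0],[0.0,0.001,0,0.1,0,0,0],[0.0,0.001,0,0.14,0,0,0],[0.0,0.001,0,0.165,0,0,0],[0.0,0.001,0,0.18,0,0,0],[0.0,0.001,0,0.192,0,0,0],[0.0,0.001,0,0.202,0,0,0],[0.0,0.001,0,0.202,0,0,0]]' 30
```

```text
clock: 19.95
ee_pos: [0.4282, 0.2609, 0.0732]
tool_rot: [-0.0, 0.741, 0.672, -0.0]
wrist_force: [-0.1, -0.5, -1.6]
opening: 0.0278
finger_force: 30.0
```

```bash
python3 -m jog '[[0.045,0,0,0.001,0,0,0],[0.045,0,0,0.001,0,0,0],[0.045,0,0,0.001,0,0,0],[0.045,0,0,0.001,0,0,0],[0.045,0,0,-0.02,0,0,0],[0.045,0,0,-0.06,0,0,0],[0.045,0,0,-0.1,0,0,0],[0.045,0,0,-0.14,0,0,0]]' 30;python3 -c "
from h import *
p=ctrl.get_image('scene');rects(p,.09,.125,.36,.7,.13,.38,40)
p=ctrl.get_image('top');rects(p,.09,.125,.5,.7,.13,.38,40)
off([.5545,.2535,.2],-4.8)"
```

```text
clock: 20.75
ee_pos: [0.4279, 0.2608, 0.2153]
tool_rot: [0.0, 0.741, 0.672, 0.0]
wrist_force: [0.1, -0.6, -0.5]
opening: 0.0451
finger_force: 0.0
529 c [429.1 260.5] size 131.1 33.4 ang 84.1 z 0.1092
583 c [554.6 254.1] size 131.2 33.5 ang 87.3 z 0.1093
601 c [614.1 239.3] size 130.8 31.6 ang 84.4 z 0.1095
715 c [613.4 239.6] size 130.1 28.3 ang 84.4 z 0.1105
697 c [554.  254.3] size 128.9 28.0 ang 85.8 z 0.1105
shift mm [  4.  125.1  20.3] turn [ 0.007 -0.004 -0.014] q [ 0.5  -0.27  1.81  0.    1.6   0.59]
```

```bash
python3 -m jog '[[0.038,0.004,0.1251,0.0203,0.007,-0.004,-0.014],[0.038,0.004,0.1251,0.0203,0.007,-0.004,-0.014],[0.038,0.004,0.1251,0.0203,0.007,-0.004,-0.014],[0.038,0.004,0.1251,0.0203,0.007,-0.004,-0.014],[0.038,0.004,0.1251,0.0203,0.007,-0.004,-0.014]]' 30;python3 -c "
from h import *
off([.554,.2535,.072],-4.8)"
```

```text
clock: 21.35
ee_pos: [0.5529, 0.2525, 0.1922]
tool_rot: [-0.002, 0.736, 0.677, -0.005]
wrist_force: [-0.8, 0.2, -0.2]
opening: 0.0377
finger_force: 0.0
shift mm [  1.6   2.  120.2] turn [-0.008  0.005 -0.001] q [ 0.39 -0.02  1.62 -0.    1.55  0.47]
```

```bash
python3 -m jog '[[0.038,0.001,0.001,0.03,-0.008,0.005,0],[0.038,0.001,0.001,0.07,-0.008,0.005,0],[0.038,0.001,0.001,0.1,-0.008,0.005,0],[0.038,0.001,0.001,0.12,-0.008,0.005,0],[0.038,0.001,0.001,0.12,-0.008,0.005,0],[0,0.001,0.001,0.12,-0.008,0.005,0],[0,0.001,0.001,0.12,-0.008,0.005,0],[0,0.001,0.001,0.12,-0.008,0.005,0],[0,0.001,0.001,0.12,-0.008,0.005,0],[0,0.001,0.001,0.12,-0.008,0.005,0]]' 30
```

```text
clock: 22.35
ee_pos: [0.5537, 0.2536, 0.0751]
tool_rot: [0.0, 0.736, 0.677, 0.002]
wrist_force: [-2.3, 0.4, 8.2]
opening: 0.0281
finger_force: 30.0
```

```bash
python3 -m jog '[[0.0,0,0,-0.02,0,0,0],[0.0,0,0,-0.06,0,0,0],[0.0,0,0,-0.1,0,0,0],[0.0,0,0,-0.15,0,0,0],[0.0,0,0,-0.2,0,0,0],[0.0,0,0,-0.2,0,0,0]]' 30;python3 -c "
from h import *
off(press(-.007,0,.275),4.3)
p=ctrl.get_image('scene');rects(p,.09,.125,.36,.7,.13,.38,40)
rects(p,.139,.15,.57,.67,-.3,.12,400)
rects(p,.18,.34,.5,.65,.1,.4)"
```

```text
clock: 22.95
ee_pos: [0.5542, 0.2535, 0.2816]
tool_rot: [0.002, 0.736, 0.677, 0.006]
wrist_force: [0.2, -0.2, -3.9]
opening: 0.0277
finger_force: 30.0
shift mm [-337.7  134.5    6. ] turn [ 0.011 -0.005 -0.159] q [ 0.39 -0.04  1.5   0.    1.67  0.47]
600 c [613.6 239.2] size 131.7 32.9 ang 85.5 z 0.1091
1728 c [609.2 -98.9] size 369.9 60.3 ang 94.0 z 0.1446
1124 c [561.  253.4] size 131.6 43.5 ang 86.4 z 0.2639
```

```bash
python3 -m jog '[[0.0,-0.3377,0.1345,0.006,0.01,-0.005,-0.159],[0.0,-0.3377,0.1345,0.006,0.01,-0.005,-0.159],[0.0,-0.3377,0.1345,0.006,0.01,-0.005,-0.159],[0.0,-0.3377,0.1345,0.006,0.01,-0.005,-0.159],[0.0,-0.3377,0.1345,0.006,0.01,-0.005,-0.159],[0.0,-0.3377,0.1345,0.006,0.01,-0.005,-0.159],[0.0,-0.3377,0.1345,0.006,0.01,-0.005,-0.159],[0.0,-0.3377,0.1345,0.006,0.01,-0.005,-0.159],[0.0,-0.3377,0.1345,0.006,0.01,-0.005,-0.159],[0.0,-0.3377,0.1345,0.006,0.01,-0.005,-0.159],[0.0,-0.3377,0.1345,0.006,0.01,-0.005,-0.159]]' 30;python3 -c "
from h import *
off(press(-.007,0,.157),4.3)
p=ctrl.get_image('top');rects(p,.02,.125,.3,.7,.13,.38,40)
cv2.imwrite('pics/t3.png',p['image'])"
```

```text
clock: 24.1
ee_pos: [0.6584, -0.0935, 0.2666]
tool_rot: [-0.002, 0.68, 0.734, -0.005]
wrist_force: [-0.3, 0.6, -3.9]
opening: 0.028
finger_force: 30.0
shift mm [ -0.5   2.6 109.5] turn [-0.01   0.003  0.001] q [-0.18  0.09  1.39 -0.01  1.67 -0.25]
1860 c [613.7 241.5] size 151.3 87.2 ang 84.6 z 0.0588
387 c [520.4 250.1] size 150.3 24.1 ang 84.6 z 0.0566
443 c [458.2 256.1] size 148.7 24.4 ang 84.7 z 0.056
1393 c [413.6 261.2] size 150.8 57.6 ang 83.6 z 0.0954
```

View pics/t3.png

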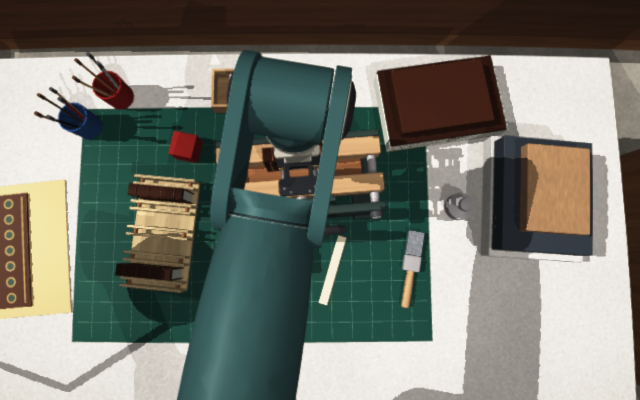

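Both dry books stand in the rack at (160,194) and (150,271), and the waiting book is above the press gap.

```bash
python3 -m jog '[[0.0,0,0.0025,0.04,-0.01,0.003,0],[0.0,0,0.0025,0.07,-0.01,0.003,0],[0.0,0,0.0025,0.09,-0.01,0.003,0],[0.0,0,0.0025,0.1,-0.01,0.003,0],[0.0,0,0.0025,0.107,-0.01,0.003,0],[0.0,0,0.0025,0.1095,-0.01,0.003,0],[0.0,0,0.0025,0.1095,-0.01,0.003,0]]' 30
```

```text
clock: 24.85
ee_pos: [0.6604, -0.0948, 0.1581]
tool_rot: [0.001, 0.68, 0.733, 0.0]
wrist_force: [0.8, -0.1, -3.9]
opening: 0.0283
finger_force: 30.0
```

```bash
python3 -m jog '[[0.0,0,0,0.002,0,0,0],[0.0,0,0,0.002,0,0,0],[0.05,0,0,0.002,0,0,0],[0.05,0,0,0.002,0,0,0],[0.05,0,0,0.002,0,0,0],[0.05,0,0,0.002,0,0,0],[0.05,0,0,-0.02,0,0,0],[0.05,0,0,-0.06,0,0,0],[0.05,0,0,-0.1,0,0,0],[0.05,0,0,-0.12,0,0,0]]' 30;python3 -c "
from h import *
p=ctrl.get_image('scene');rects(p,.17,.21,.55,.75,-.3,.12)
cv2.imwrite('pics/s4.png',cv2.resize(p['image'][130:310,220:520],None,fx=2.5,fy=2.5))
off(press(-.215,.0493,.275),94.3)"
```

```text
clock: 25.85
ee_pos: [0.6605, -0.0951, 0.2816]
tool_rot: [0.002, 0.68, 0.733, 0.001]
wrist_force: [-0.3, 0.3, -0.4]
opening: 0.0502
finger_force: 0.0
568 c [661.2 -93.9] size 131.5 32.3 ang 94.3 z 0.1895
shift mm [  50.3 -208.9    7.4] turn [ 0.004  0.007 -1.571] q [-0.18  0.09  1.37 -0.    1.68 -0.26]
```

View pics/s4.png

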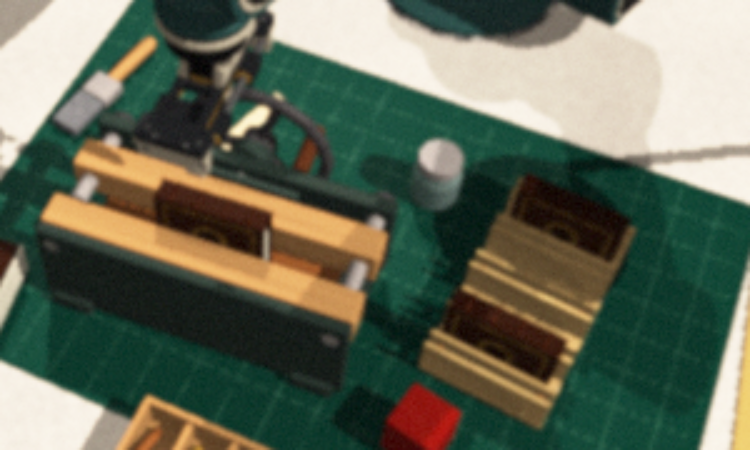

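The waiting book stands in the press at (215,215) in the crop and the dry books are in the rack. Back to the handle.

```bash
python3 -m jog '[[0.055,0.0503,-0.2089,0.0074,0.004,0.007,-1.571],[0.055,0.0503,-0.2089,0.0074,0.004,0.007,-1.571],[0.055,0.0503,-0.2089,0.0074,0.004,0.007,-1.571],[0.055,0.0503,-0.2089,0.0074,0.004,0.007,-1.571],[0.055,0.0503,-0.2089,0.0074,0.004,0.007,-1.571],[0.055,0.0503,-0.2089,0.0074,0.004,0.007,-1.571],[0.055,0.0503,-0.2089,0.0074,0.004,0.007,-1.571],[0.055,0.0503,-0.2089,0.0074,0.004,0.007,-1.571],[0.055,0.0503,-0.2089,0.0074,0.004,0.007,-1.571],[0.055,0.0503,-0.2089,0.0074,0.004,0.007,-1.571],[0.055,0.0503,-0.2089,0.0074,0.004,0.007,-1.571],[0.055,0.0503,-0.2089,0.0074,0.004,0.007,-1.571],[0.055,0.0503,-0.2089,0.0074,0.004,0.007,-1.571]]' 30;python3 -c "
from h import *
off(press(-.215,.0493,.0496),94.3)"
```

```text
clock: 27.2
ee_pos: [0.448, -0.0605, 0.2697]
tool_rot: [-0.003, -0.036, 0.999, 0.001]
wrist_force: [-0.1, -0.2, -0.1]
opening: 0.055
finger_force: 0.0
shift mm [ -2.3  -0.6 220.1] turn [ 0.002 -0.006 -0.002] q [-0.19 -0.38  1.81 -0.    1.72 -1.83]
```

```bash
python3 -m jog '[[0.055,-0.001,-0.0006,0.05,0.002,-0.006,0],[0.055,-0.001,-0.0006,0.1,0.002,-0.006,0],[0.055,-0.001,-0.0006,0.15,0.002,-0.006,0],[0.055,-0.0015,-0.0006,0.19,0.002,-0.006,0],[0.055,-0.0023,-0.0006,0.21,0.002,-0.006,0],[0.055,-0.0023,-0.0006,0.22,0.002,-0.006,0],[0.0,-0.0023,-0.0006,0.22,0.002,-0.006,0],[0.0,-0.0023,-0.0006,0.22,0.002,-0.006,0],[0.0,-0.0023,-0.0006,0.22,0.002,-0.006,0],[0.0,-0.0023,-0.0006,0.22,0.002,-0.006,0],[0.0,-0.0023,-0.0006,0.22,0.002,-0.006,0],[0.0,-0.0023,-0.0006,0.22,0.002,-0.006,0],[0.0,-0.0023,-0.0006,0.22,0.002,-0.006,0],[0.0,-0.0023,-0.0006,0.22,0.002,-0.006,0]]' 30; python3 arc.py 8.67 -.25 15
```

```text
clock: 28.6
ee_pos: [0.4493, -0.0607, 0.0503]
tool_rot: [0.0, -0.038, 0.999, -0.0]
wrist_force: [1.8, 1.5, 4.6]
opening: 0.0209
finger_force: 30.0
[0.0,0,0.0114,-0.0138,0,0,0],[0.0,0,0.0191,-0.0301,0,0,0],[0.0,0,0.0225,-0.0477,0,0,0],[0.0,0,0.0215,-0.0656,0,0,0],[0.0,0,0.0160,-0.0827,0,0,0],[0.0,0,0.0065,-0.0979,0,0,0],[0.0,0,-0.0065,-0.1103,0,0,0],[0.0,0,-0.0222,-0.1191,0,0,0],[0.0,0,-0.0395,-0.1238,0,0,0],[0.0,0,-0.0575,-0.1240,0,0,0],[0.0,0,-0.0749,-0.1197,0,0,0],[0.0,0,-0.0908,-0.1113,0,0,0],[0.0,0,-0.1040,-0.0992,0,0,0],[0.0,0,-0.1139,-0.0843,0,0,0],[0.0,0,-0.1198,-0.0673,0,0,0]
```

```bash
python3 -m jog '[[0.0,0,0.0114,-0.0138,0,0,0],[0.0,0,0.0191,-0.0301,0,0,0],[0.0,0,0.0225,-0.0477,0,0,0],[0.0,0,0.0215,-0.0656,0,0,0],[0.0,0,0.016,-0.0827,0,0,0],[0.0,0,0.0065,-0.0979,0,0,0],[0.0,0,-0.0065,-0.1103,0,0,0],[0.0,0,-0.0222,-0.1191,0,0,0],[0.0,0,-0.0395,-0.1238,0,0,0],[0.0,0,-0.0575,-0.124,0,0,0],[0.0,0,-0.0749,-0.1197,0,0,0],[0.0,0,-0.0908,-0.1113,0,0,0],[0.0,0,-0.104,-0.0992,0,0,0],[0.0,0,-0.1139,-0.0843,0,0,0],[0.0,0,-0.1198,-0.0673,0,0,0]]' 30;  python3 arc.py 4.92 -.25 18
```

```text
clock: 30.1
ee_pos: [0.4576, -0.1802, 0.1168]
tool_rot: [-0.001, -0.037, 0.999, 0.0]
wrist_force: [-1.9, 15.4, 3.7]
opening: 0.0209
finger_force: 30.0
[0.0,0,-0.0015,0.0179,0,0,0],[0.0,0,0.0015,0.0356,0,0,0],[0.0,0,0.0088,0.0520,0,0,0],[0.0,0,0.0199,0.0661,0,0,0],[0.0,0,0.0342,0.0770,0,0,0],[0.0,0,0.0507,0.0841,0,0,0],[0.0,0,0.0684,0.0868,0,0,0],[0.0,0,0.0863,0.0851,0,0,0],[0.0,0,0.1032,0.0790,0,0,0],[0.0,0,0.1180,0.0689,0,0,0],[0.0,0,0.1299,0.0554,0,0,0],[0.0,0,0.1381,0.0395,0,0,0],[0.0,0,0.1421,0.0220,0,0,0],[0.0,0,0.1416,0.0040,0,0,0],[0.0,0,0.1367,-0.0133,0,0,0],[0.0,0,0.1277,-0.0288,0,0,0],[0.0,0,0.1152,-0.0416,0,0,0],[0.0,0,0.0998,-0.0509,0,0,0]
```

```bash
python3 -m jog '[[0.0,0,-0.0005,0.0179,0,0,0],[0.0,0,0.0025,0.0356,0,0,0],[0.0,0,0.0098,0.052,0,0,0],[0.0,0,0.0209,0.0661,0,0,0],[0.0,0,0.0352,0.077,0,0,0],[0.0,0,0.0517,0.0841,0,0,0],[0.0,0,0.0694,0.0868,0,0,0],[0.0,0,0.0873,0.0851,0,0,0],[0.0,0,0.1042,0.079,0,0,0],[0.0,0,0.119,0.0689,0,0,0],[0.0,0,0.1309,0.0554,0,0,0],[0.0,0,0.1391,0.0395,0,0,0],[0.0,0,0.1431,0.022,0,0,0],[0.0,0,0.1426,0.004,0,0,0],[0.0,0,0.1377,-0.0133,0,0,0],[0.0,0,0.1287,-0.0288,0,0,0],[0.0,0,0.1162,-0.0416,0,0,0],[0.0,0,0.1008,-0.0509,0,0,0],[0.0,0,0.0893,-0.0549,0,0,0],[0.0,0,0.0893,-0.0549,0,0,0]]' 30; python3 -c "
from h import *
e=ctrl.observe()['ee_pos']-C; y,z=e@PY,e[2]+.019-.121; print(y,z,np.arctan2(y,z)-.9)"
```

```text
clock: 32.1
ee_pos: [0.4512, -0.0923, 0.173]
tool_rot: [-0.0, -0.037, 0.999, -0.001]
wrist_force: [-5.5, -0.6, 12.0]
opening: 0.021
finger_force: 30.0
0.01762404248106134 0.07102497207136663 -0.6567739376839272
```

```bash
python3 -m jog '[[0.06,0,0,0,0,0,0],[0.06,0,0,0,0,0,0],[0.06,0,0,0,0,0,0],[0.06,0,0,0,0,0,0],[0.06,0,0,-0.03,0,0,0],[0.06,0,0,-0.08,0,0,0],[0.06,0.02,0,-0.12,0,0,0],[0.06,0.06,0,-0.12,0,0,0],[0.06,0.06,0,-0.12,0,0,0]]' 30; python3 -c "
from h import *
p=ctrl.get_image('top');rects(p,.139,.15,.57,.76,-.3,.12,400);rects(p,.18,.2,.55,.75,-.3,.12);rects(p,.09,.125,.36,.7,.13,.38,40)
q=ctrl.get_image('scene');rects(q,.09,.125,.36,.7,.13,.38,40);rects(q,.18,.21,.6,.7,-.3,.1)
rects(q,.05,.22,.38,.49,-.2,.05,20)
cv2.imwrite('pics/s5.png',q['image'])"
```

```text
clock: 33.0
ee_pos: [0.3894, -0.0956, 0.2941]
tool_rot: [0.002, -0.037, 0.999, -0.001]
wrist_force: [0.5, 0.7, 0.1]
opening: 0.0597
finger_force: 0.0
3674 c [708.5 -90.7] size 368.6 57.3 ang 94.3 z 0.1453
2992 c [633.  -95.8] size 369.7 41.6 ang 94.3 z 0.1453
821 c [666.3 -91.9] size 129.5 29.0 ang 94.0 z 0.1907
712 c [613.5 239.9] size 131.3 28.7 ang 84.4 z 0.1105
709 c [427.9 261.2] size 129.2 28.1 ang 83.8 z 0.1105
527 c [429.1 260.6] size 130.4 34.7 ang 85.6 z 0.1091
603 c [613.4 239.2] size 131.3 32.9 ang 84.2 z 0.1094
481 c [666.2 -93.2] size 130.8 30.8 ang 94.3 z 0.19
119 c [458.2 -91.8] size 62.0 20.3 ang 3.9 z 0.1999
```

View pics/s5.png

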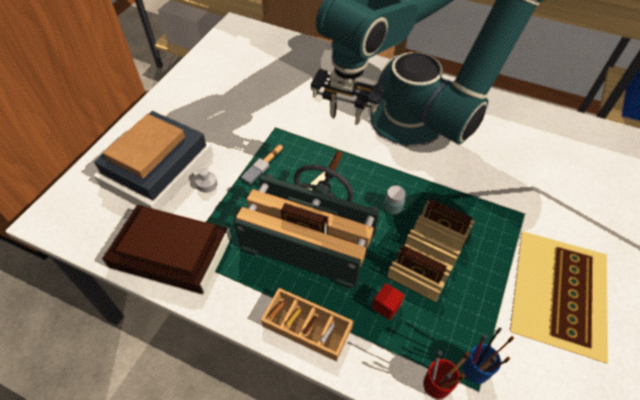

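The waiting book is clamped at (305,215), the dry books stand in the rack at (445,215) and (423,263), and the handle stays near the top. Everything else is where it was, and the arm is clear.

```bash
python3 -c "
from plant import ctrl
print(ctrl.hand_in())"
```

```text
the job is handed in; nothing more can be done
None
```

The job is handed in, with no verdict returned: only one waiting book was present and it is clamped in the press (wheel at about -0.65 rad), both dry books stand in the rack, and the other things on the bench were not touched.

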